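Bolt the two-leaf case shut

TASK

The two-leaf steel case on the bench is closed but not bolted. Slide its barrel bolt across to the right into the keeper and, holding it there against its return spring, turn the handle down towards you until it is fully home in the notch of the front plate, then let go so that it stays there. Be gentle: feel for the notch and never force the handle hard against the plate or the case, and leave the things lying on and beside the case alone.

Things in the scene. Friction and masses are not known exactly. Their poses are not given: they have to be found in the camera images.
- case: fixed, closed dark steel case with two grey lid leaves, 160 (x) x 250 (y) x 70 high mm, turned about the vertical. Origin at the centre of its underside; its x axis points from its front (the robot's side) to its back, y to its left, z up. Press case and plate with less than 40 N, that is about 18 N at the handle's knob when it bears on the plate.
- plate_edge (a point): point on the front plate's top edge, 101 mm above the bench: a dark 4 mm steel plate on the case's front wall, 26.5 mm before the bolt's axis. It blocks the handle from turning down but at one notch, 11.5 mm wide, 20 deep, open at the top. Slotted screw holes: the notch's middle lies anywhere within 14 mm left or right of this point (bolt 0.020 to 0.048); see or feel for it.
- bolt_rail: fixed steel base of the barrel bolt, on the lid near its front edge. Origin on the lid (70 mm above the bench), right below the bolt's axis, at the handle's place when the bolt is withdrawn; axes parallel to the case's. The bolt's axis runs along y, 15 mm above this origin; two straps over the bolt (26 mm wide in x, tops 26 mm above the lid) stand at y = +22 and -80 mm.
- bolt (a joint): travel in m of the bolt to the right (the case's -y): 0 withdrawn, 0.056 its end stop. A spring pulls it back to 0 with 2.5 N at 0, rising to 5.3 N at 0.056; friction about 1 N. It springs back if let go outside the notch.
- handle (a joint): angle in rad of the handle about the bolt's axis: 0 upright, growing as it turns down to the front (the case's -x); 1.57 level, resting on the bottom of the notch; it stops at about 0.87 on the plate's top edge when it is not over the notch. Light friction holds it at any angle.
- root (a point): point on the bolt's axis at the foot of the handle; it slides along with the bolt
- knob (a point): centre of the black ball, 18 mm across, on the end of the handle, 58 mm from the bolt's axis; the handle's stem is a square dark bar 8 mm thick. Pinched across the case's y from above, the ball turns between the fingers as the handle turns.
- capacitor: bystander: black can capacitor, 30 mm across and 42 high, standing at the back of the lid on the left; loose, origin under its centre
- sink: bystander: black finned heat sink, 44 x 36 x 22 mm, lying at the back of the lid on the right; loose, origin under its centre
- coil: bystander: ring coil wound with copper wire, 35 x 45 x 16 mm, lying on the bench in front of the case on its left; loose, origin under its centre

How it is judged (in metres and radians):
On the way:
1. the bolt is slid across by at least 14 mm with its handle still up (value of joint bolt above 0.014 m and value of joint handle below 1.2 rad), for 0.1 s.
At the end, for the whole second after the job is handed in: the bolt stays across (travel over 14 mm, into the keeper) with its handle at rest, home in the notch (within 8 degrees of level) and let go (value of joint bolt above 0.014 m and value of joint handle above 1.43 rad and velocity of joint handle between -0.05 and 0.05 rad/s and velocity of joint bolt between -0.01 and 0.01 m/s); the robot touches nothing.
It fails at once if the case, its plate or the notch is pressed with more than 40 N (contact force between case and anything else above 40 N).
It fails at once if a bystander (capacitor, heat sink or coil) is moved by more than 20 mm (distance of any of capacitor, sink, coil from where it was at the start of the episode above 0.02 m).
It also fails if it takes over 64 s, if anything falls off the work surface, if the arm or the gripper's body presses on something with over 40 N, if the wrist force passes 120 N, or if a joint passes its speed limit or range.

ROBOT

A 7-joint arm with a two-finger parallel gripper is mounted at the origin on a cart in front of the work surface, level with it; the furniture and walls round the work are solid. World frame = base frame: x ahead of the robot, y to its left, z up, the work surface at z = 0. Lengths are in mm, angles in rad, forces in N, time in s.
With the tool pointing down it reaches from about 425 to 875 mm from the base axis. Payload 8.4 kg.
Tool frame: the origin (TCP) lies at the very end of the fingers, on their centre line; the grasp point (between the pads) lies bot.grip_depth behind it (bot.grip_depth is the distance from the TCP to the grasp point, in mm); z points along the fingers, y is the line along which they close (so a half turn about z gives the same grasp; the last joint's range is limited). The gripper opens to 87 mm and grips with 3 to 60 N. Pads are 19 mm wide; open, the fingers measure 117 mm over their backs; the gripper's body (75 mm by 190 mm) begins 51 mm behind the grasp point.
Start: joints at [-1.417, 0.333, 0.04, 1.465, -0.013, 1.343, -0.059], TCP at [162.578, 629.311, 222.546] pointing down, gripper open.
Joint ranges: [-2.58, 2.58], [-0.38, 2.09], [-1.3, 1.39], [0.25, 2.4], [-1.5, 4.64], [0.08, 2.09], [-2.65, 2.65]. Speed limits (rad/s): [2.22, 2.22, 2.79, 2.79, 3.14, 3.14, 3.14].

INTERFACE

Orientations are given as [roll, pitch, yaw] about the fixed x, y, z axes, in that order (R = Rz(yaw) Ry(pitch) Rx(roll)).
In Python, from workcell import telemetry, get_image, order, search_frame, masks_of, bot gives the robot as it stands.
- The arm moves only by the tool send_rows, never from a script. Its argument "rows" is a list of rows, each a list of 7 numbers: the shift along the tool's x, y, z in units of 0.04 m (1.0 is 0.04 m), then the turn, a rotation vector about the tool's x, y, z in units of 6 degrees (1.0 is 6 degrees), then the gripper's target within -1 to 1 (shut at 1, half-way at 0, fully open at -1). In form: [[x, y, z, rx, ry, rz, hand], ...]. A call has exactly 5 rows; each row shifts and turns the commanded pose from where the row before left it, along the tool's axes as they then stand; what a row does not reach is not made up. A row lasts 1/12 s, in which the tool goes at most 41.7 mm and 7.16 degrees, less where a joint would pass 70% of its speed; a pose out of reach is approached as far as the arm can. A call with a number of a shift or a turn outside -1 to 1 is refused whole. A call with a gripper value outside its range is refused whole. The fingers move at their own pace and stop on an object; the grip force is fixed at half the most. Time passes only in rows, so rows that do not move let the fingers close, or fill a call up. It gives the time, the measured TCP pose, the force, the opening and the grip force at its end, in the units of the state.
- telemetry.sense(): the state, without advancing time (a new reading comes with each control period).
- get_image(name): name is "side" or "top"; returns a dict with "color" (420x560x3 uint8, red, green, blue), "fx", "fy", "cx", "cy" (pixels), "rvec" (rotation vector, rad) and "tvec" (3), from world to camera coordinates, as OpenCV has them. Camera axes: x right, y down, z forward; pixel columns grow to the right and rows downward; lengths in mm; the calibration is good to about 2 mm. A picture is of the moment at which its call begins. There is no depth.
- order.sign_off(): hands the job in; it is judged then, once.
Trained networks look in the newest picture that a camera, given by its name, has taken for a name from the list of things; names that differ only in an ending like _2 or _b are one class to them, and where a whole thing is asked for, a point or a joint stands for the part that bears it (a point fixed in the world has none). Each returns a list of dicts, best first, with "confidence" (0 to 1); they miss things now and then, are a little off and sometimes report something else, mostly with a low value. They report only what shows in the picture. A call takes as long as a camera call.
- search_frame(camera, name): "position" ([column, row] in pixels, amid what is visible of it).
- masks_of(camera, name): "pixels" (420x560 bool, what is visible of it) and "position" ([column, row] in pixels, amid what is visible of it).
The state is a dict: "clock": time; "qpos": joint angles; "dq": joint speeds; "joint_efforts": joint torques, N m; "eef_pos": TCP position; "orientation": TCP orientation; "wrist_force": force on the tool from outside, world axes, zero at the start; "wrist_torque": the same for the moment, N m; "finger_gap": opening from 0.0 (shut) to 1.0 (fully open); "gripper_force": force on a finger pad.
Only numpy, scipy, OpenCV 4.12 (cv2) and the standard library are available. Lean on these libraries where they do the work, as an engineer would, in place of code of your own. Each camera call takes 0.05 s, during which the arm holds its last target. There are 200 camera calls.

## Working session

There is one attempt and no reset: what is moved stays moved. The work goes in short steps, Python scripts to look and compute and a tool call to move; the robot and the scene stay as the last step left them, time stands still between calls to the robot, and variables do not carry over. Pictures are saved under pics/ and viewed, at most 10 in all, crops included, and the job is handed in when it is done.

Besides the shell and the picture viewer there is one more tool, called after "Request:" in YAML: its name, and indented under it one key for each argument. send_rows: Moves the arm, as the interface text tells. Its arguments: {"type":"object","properties":{"rows":{"type":"array","items":{"type":"array","items":{"type":"number","minimum":-1,"maximum":1}}}},"required":["rows"]}

```bash
mkdir -p pics; cat > h.py <<'E'
import numpy as np, cv2
from workcell import telemetry,get_image,order,search_frame,masks_of,bot
def cam(n):
    im=get_image(n); R=cv2.Rodrigues(np.array(im["rvec"],float))[0]; t=np.array(im["tvec"],float).ravel()
    K=np.array([[im["fx"],0,im["cx"]],[0,im["fy"],im["cy"]],[0,0,1.]])
    return im["color"],K,R,t
def ray(c,p):
    _,K,R,t=c; d=R.T@np.linalg.inv(K)@[p[0],p[1],1]; return -R.T@t,d
def atz(c,p,z):
    o,d=ray(c,p); return o+d*(z-o[2])/d[2]
def tri(cs,ps):
    A=np.zeros((3,3));b=np.zeros(3)
    for c,p in zip(cs,ps):
        o,d=ray(c,p); d=d/np.linalg.norm(d); M=np.eye(3)-np.outer(d,d); A+=M;b+=M@o
    return np.linalg.solve(A,b)
def proj(c,X):
    _,K,R,t=c; q=K@(R@np.array(X,float)+t); return q[:2]/q[2]
def save(c,n,box=None,s=1):
    im=c[0][:,:,::-1]
    if box: im=im[box[1]:box[3],box[0]:box[2]]
    cv2.imwrite(n,cv2.resize(im,None,fx=s,fy=s,interpolation=cv2.INTER_CUBIC))
E
python3 - <<'E'
from h import *
print(telemetry.sense(),bot.grip_depth)
C={n:cam(n) for n in("top","side")}
for n,c in C.items():
    save(c,f"pics/{n}0.png"); print(n,-c[2].T@c[3])
    for k in("case","plate_edge","bolt_rail","root","knob","capacitor","sink","coil"):
        print(k,[(np.round(r["position"],1).tolist(),round(r["confidence"],2)) for r in search_frame(n,k)[:2]])
E
```

```text
{'clock': 0.0, 'qpos': array([-1.41719305,  0.3339004 ,  0.03986785,  1.46629328, -0.0134304 ,
        1.343313  , -0.05850974]), 'dq': array([ 1.33986691e-03,  6.73640543e-05,  4.37385703e-04, -2.82703035e-04,
        2.19179640e-03, -7.50366667e-04,  1.58434696e-03]), 'joint_efforts': array([ 2.73924607e-04, -6.56370735e+01,  1.33512966e+00, -4.03795373e+01,
       -5.98621485e-02,  4.48471110e-02,  1.45001468e-04]), 'eef_pos': array([162.47129543, 628.86463597, 221.65521327]), 'orientation': array([-3.13994644e+00,  7.98544352e-05,  2.88876093e+00]), 'wrist_force': array([-0.9398083 ,  0.50879374,  0.10793669]), 'wrist_torque': array([-0.03144396,  0.02174518, -0.02345911]), 'gripper_force': 0.0, 'finger_gap': 1.0012552476306098} 18.700000000000003
top [532.14453037 -22.32210568 959.61788916]
case [([310.4, 195.8], 0.94)]
plate_edge [([309.9, 196.9], 0.84)]
bolt_rail [([299.4, 219.4], 0.6)]
root [([289.2, 226.5], 0.69)]
knob []
capacitor [([277.4, 180.8], 0.59)]
sink [([338.9, 177.8], 0.92), ([287.8, 225.2], 0.25)]
coil [([276.0, 180.1], 0.58), ([261.7, 274.8], 0.55)]
side [608.50232828 727.05692127 472.83741293]
case []
plate_edge [([250.3, 250.3], 0.63)]
bolt_rail [([277.8, 222.4], 0.65)]
root [([276.1, 220.5], 0.63), ([244.7, 252.2], 0.26)]
knob [([273.5, 205.4], 0.65)]
capacitor [([225.2, 231.3], 0.65)]
sink [([226.4, 200.9], 0.85)]
coil [([345.6, 278.6], 0.53), ([276.3, 219.0], 0.33)]
```

```bash
python3 - <<'E'
import cv2
a=cv2.imread("pics/top0.png")[130:310,200:410];b=cv2.imread("pics/side0.png")[150:310,170:380]
cv2.imwrite("pics/t1.png",cv2.resize(a,None,fx=3.3,fy=3.3,interpolation=2)); cv2.imwrite("pics/s1.png",cv2.resize(b,None,fx=3.7,fy=3.7,interpolation=2))
E
```

```text
(no output)
```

View pics/t1.png

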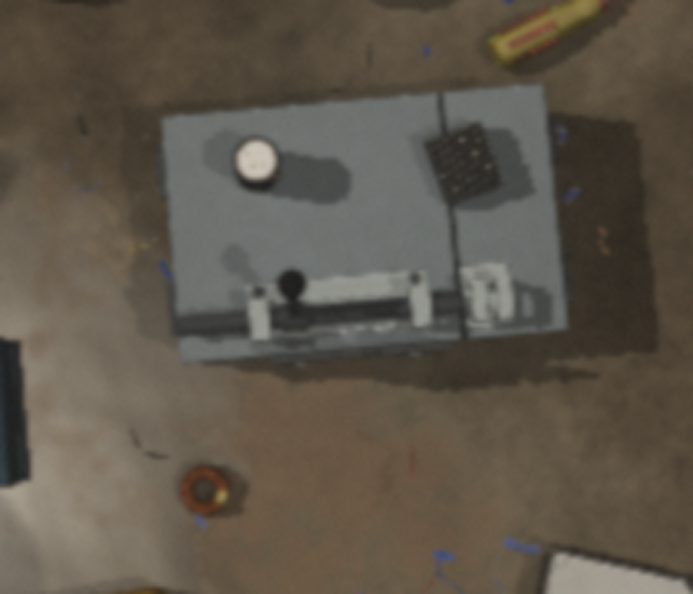

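View pics/s1.png

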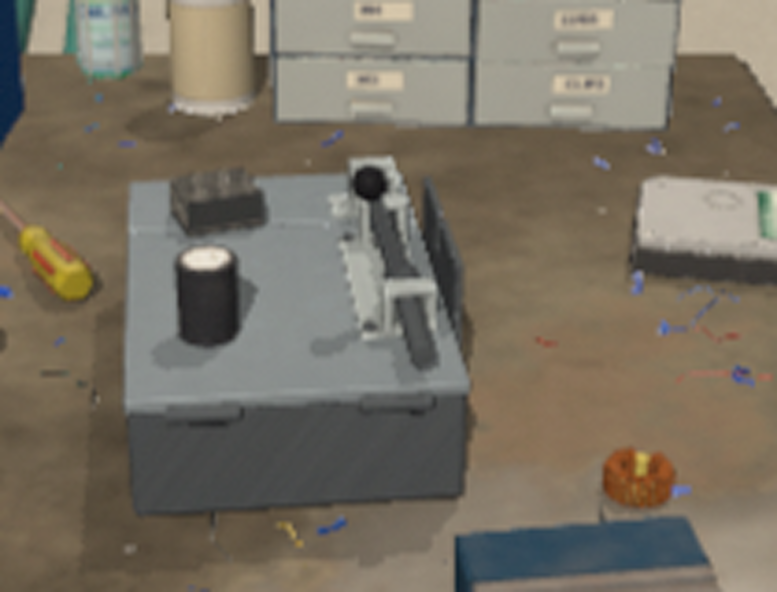

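```bash
python3 - <<'E'
from h import *
t=cam("top");s=cam("side")
f=lambda u,v:(200+u/3.3,130+v/3.3); g=lambda u,v:(170+u/3.7,150+v/3.7)
P=[atz(t,f(*p),70) for p in((162,118),(543,86),(567,328),(183,360))]
print(np.round(P,1)); BL,BR,FR,FL=P
print("c",np.mean(P,0),"len",[np.linalg.norm(a-b) for a,b in((BL,BR),(FL,FR),(BL,FL),(BR,FR))])
yv=(BL-BR+FL-FR); xv=(BL-FL+BR-FR); print("yaw",np.degrees(np.arctan2(-yv[0],yv[1])),np.degrees(np.arctan2(xv[1],xv[0])))
print("knob",tri([t,s],[f(291,283),g(370,183)]),atz(t,f(291,283),143),atz(s,g(370,183),143))
# side lid corners: near-left back(127,402), near front (468,385)
for n,p in(("sBL",(127,402)),("sFL",(468,385))): print(n,atz(s,g(*p),70))
print("plate ends top edge side",atz(s,g(427,180),101),atz(s,g(461,272),101))
print("straps top",[atz(t,f(*p),96) for p in((259,318),(420,303))])
print(telemetry.sense()["clock"])
E
```

```text
[[ 702.4   64.1   70. ]
 [ 725.2 -184.3   70. ]
 [ 567.6 -199.2   70. ]
 [ 544.4   48.    70. ]]
c [634.88149491 -67.87538557  70.        ] len [np.float64(249.447171917259), np.float64(248.2686912466589), np.float64(158.79592722293486), np.float64(158.32074745074064)]
yaw 5.301454714397707 5.61176997974021
knob [589.58469546 -21.39942495 141.23825769] [589.78135998 -21.41953744 143.        ] [589.36878064 -17.35431676 143.        ]
sBL [701.62113897  65.15160192  70.        ]
sFL [544.2293324   51.57806244  70.        ]
plate ends top edge side [ 555.42054112 -116.24362641  101.        ] [544.56646286  -4.30498463 101.        ]
straps top [array([570.87724526,  -1.48606125,  96.        ]), array([ 581.28927657, -102.34562696,   96.        ])]
1.0
```

```bash
python3 - <<'E'
from h import *
t=cam("top");s=cam("side")
save(t,"pics/t2.png",(258,225,348,250),8)
a=cv2.imread("pics/t2.png"); im=s[0][195:235,275:305,::-1]
b=cv2.resize(im,None,fx=8,fy=8,interpolation=cv2.INTER_CUBIC)
o=np.zeros((a.shape[0]+b.shape[0],720,3),np.uint8); o[:a.shape[0]]=a; o[a.shape[0]:,:b.shape[1]]=b
cv2.imwrite("pics/n2.png",np.clip(o.astype(float)*1.8,0,255).astype(np.uint8))
th=np.radians(5.4);ex=np.array([np.cos(th),np.sin(th),0]);ey=np.array([-np.sin(th),np.cos(th),0]);c=np.array([634.9,-67,0])
for v in(.02,.034,.048):
    X=c+ex*-82+ey*(50.5-1000*v)+[0,0,101]; p,q=proj(t,X),proj(s,X); print(v,X.round(1),((p-[258,225])*8).round(),((q-[275,195])*8+[0,200]).round())
E
```

```text
0.02 [550.4 -44.4 101. ] [329.  91.] [120. 352.]
0.034 [551.7 -58.3 101. ] [384.  87.] [111. 326.]
0.048 [553.  -72.2 101. ] [438.  82.] [102. 302.]
```

View pics/n2.png

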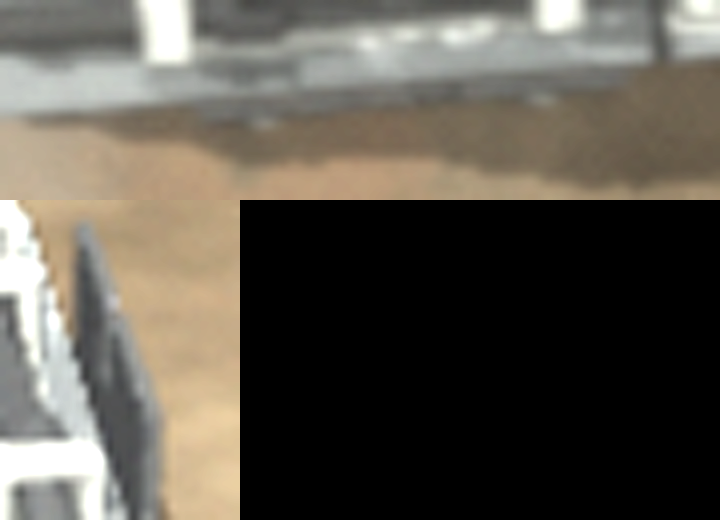

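```bash
python3 - <<'E'
from h import *
th=np.radians(5.4);ex=np.array([np.cos(th),np.sin(th),0]);ey=np.array([-np.sin(th),np.cos(th),0]);c=np.array([634.9,-67,0])
T=sum(cam("top")[0].astype(float) for _ in range(3))/3;S=sum(cam("side")[0].astype(float) for _ in range(3))/3
t=cam("top");s=cam("side")
def row(I,cm,x,z):
    P=np.array([proj(cm,c+ex*x+ey*(50.5-d)+[0,0,z]) for d in range(4,70,2)],np.float32)
    return cv2.remap(I.astype(np.float32),P[None,:,0],P[None,:,1],1)[0].mean(1).round().astype(int)
print("d   ",*range(4,70,2))
for x in(-88,-86,-84,-82,-80,-78,-76): print("T",x,*row(T,t,x,101))
for x,z in((-82,104),(-82,102),(-82,100),(-80,97),(-80,94),(-80,90),(-80,86),(-80,82)): print("S",z,*row(S,s,x,z))
E
```

```text
d    4 6 8 10 12 14 16 18 20 22 24 26 28 30 32 34 36 38 40 42 44 46 48 50 52 54 56 58 60 62 64 66 68
T -88 69 62 58 56 56 55 55 56 56 57 57 57 57 57 57 57 57 57 57 55 55 55 56 55 56 58 57 57 56 54 53 53 55
T -86 62 58 56 56 57 57 58 58 58 58 57 57 57 58 57 57 57 58 57 53 52 53 53 52 53 57 58 58 57 56 55 55 57
T -84 62 62 62 62 63 63 62 62 61 60 60 59 61 61 62 63 63 63 59 56 56 56 56 54 55 60 63 63 62 62 61 61 60
T -82 64 66 67 66 65 65 65 64 64 63 61 62 63 65 66 67 67 67 63 61 61 61 60 58 59 62 65 65 65 64 64 64 63
T -80 77 77 74 71 71 73 74 75 76 75 75 75 76 76 75 77 77 77 75 73 74 74 74 74 73 73 73 72 72 72 73 74 74
T -78 83 83 81 76 80 86 88 89 88 88 88 87 88 88 91 92 94 92 90 88 88 88 87 87 86 86 86 86 86 87 87 87 87
T -76 72 72 70 70 80 90 93 93 93 94 93 93 95 99 102 104 102 98 95 94 93 93 92 92 92 91 91 92 92 92 92 93 93
S 104 79 79 79 80 80 79 77 77 77 77 77 79 81 82 83 80 78 85 90 93 94 92 86 82 79 78 79 80 81 80 80 78 78
S 102 74 73 73 72 72 71 71 72 71 70 70 69 70 74 77 79 80 77 75 80 85 86 85 81 77 74 73 73 73 73 72 72 73
S 100 71 69 67 66 65 64 63 63 63 64 64 63 62 61 63 69 73 75 76 74 72 74 75 76 73 70 67 66 66 65 66 65 63
S 97 45 45 44 44 45 45 45 45 46 49 52 55 56 59 60 59 58 57 56 54 51 48 47 46 46 45 45 43 44 44 45 45 45
S 94 45 45 45 45 45 45 44 44 46 49 54 58 60 62 62 59 58 57 56 55 54 51 49 47 45 44 43 42 43 43 44 44 44
S 90 46 45 45 45 45 45 45 45 45 46 47 50 55 61 63 65 62 60 58 55 54 52 51 50 48 46 44 43 42 42 43 43 43
S 86 46 45 45 45 45 45 46 45 45 45 45 46 47 49 50 51 54 55 56 58 56 54 52 50 48 46 45 45 45 44 43 43 43
S 82 45 45 45 45 45 45 45 45 45 45 45 45 45 45 45 45 46 46 46 47 48 49 50 49 48 47 46 45 45 45 44 44 44
```

Request:
send_rows:
  rows:
    - [0,0,0,0,0,-0.667,-0.2]
    - [0,0,0,0,0,-0.667,-0.2]
    - [0,0,0,0,0,-0.667,-0.2]
    - [0,0,0,0,0,-0.667,-0.2]
    - [0,0,0,0,0,-0.667,-0.2]

```text
clock: 1.92
eef_pos: [162.6, 629.3, 222.6]
orientation: [3.142, 0.0, -3.042]
wrist_force: [0.3, 1.1, -0.5]
finger_gap: 0.707
gripper_force: 0.0
```

Request:
send_rows:
  rows:
    - [-0.3,-0.6,0,0,0,0,-0.2]
    - [-0.455,-0.858,0,0,0,0,-0.2]
    - [-0.455,-0.858,0,0,0,0,-0.2]
    - [-0.455,-0.858,0,0,0,0,-0.2]
    - [-0.455,-0.858,0,0,0,0,-0.2]

```text
clock: 2.33
eef_pos: [263.3, 475.3, 222.6]
orientation: [3.141, 0.0, -3.045]
wrist_force: [1.1, -0.3, 0.5]
finger_gap: 0.604
gripper_force: 0.0
```

Request:
send_rows:
  rows:
    - [-0.455,-0.858,0,0,0,0,-0.2]
    - [-0.455,-0.858,0,0,0,0,-0.2]
    - [-0.455,-0.858,0,0,0,0,-0.2]
    - [-0.455,-0.858,0,0,0,0,-0.2]
    - [-0.455,-0.858,0,0,0,0,-0.2]

```text
clock: 2.75
eef_pos: [370.4, 313.2, 222.9]
orientation: [3.141, 0.0, -3.045]
wrist_force: [-0.1, 0.2, 0.1]
finger_gap: 0.597
gripper_force: 0.0
```

Request:
send_rows:
  rows:
    - [-0.46,-0.88,0,0,0,0,-0.2]
    - [-0.46,-0.88,0,0,0,0,-0.2]
    - [-0.46,-0.88,0,0,0,0,-0.2]
    - [-0.46,-0.88,0,0,0,0,-0.2]
    - [-0.46,-0.88,0,0,0,0,-0.2]

```text
clock: 3.17
eef_pos: [478.9, 146.7, 223.0]
orientation: [3.141, 0.001, -3.045]
wrist_force: [0.6, 0.7, 0.7]
finger_gap: 0.603
gripper_force: 0.0
```

Request:
send_rows:
  rows:
    - [-0.46,-0.88,0,0,0,0,-0.2]
    - [-0.46,-0.88,0,0,0,0,-0.2]
    - [-0.46,-0.88,0,0,0,0,-0.2]
    - [-0.46,-0.8,0,0,0,0,-0.2]
    - [-0.4,-0.7,0,0,0,0,-0.2]

```text
clock: 3.58
eef_pos: [584.3, -10.2, 222.9]
orientation: [-3.141, 0.001, -3.046]
wrist_force: [0.1, 0.2, 0.2]
finger_gap: 0.602
gripper_force: 0.0
```

```bash
python3 - <<'E'
from h import *
s=telemetry.sense(); print(s["eef_pos"],s["clock"])
t=cam("top");c=cam("side")
print(search_frame("side","knob")[:2])
save(c,"pics/s3.png",(210,130,340,250),6)
E
```

```text
[584.29788748 -10.21029103 222.93660954] 3.5833
[{'position': [276.2, 209.4], 'confidence': 0.48}]
```

View pics/s3.png

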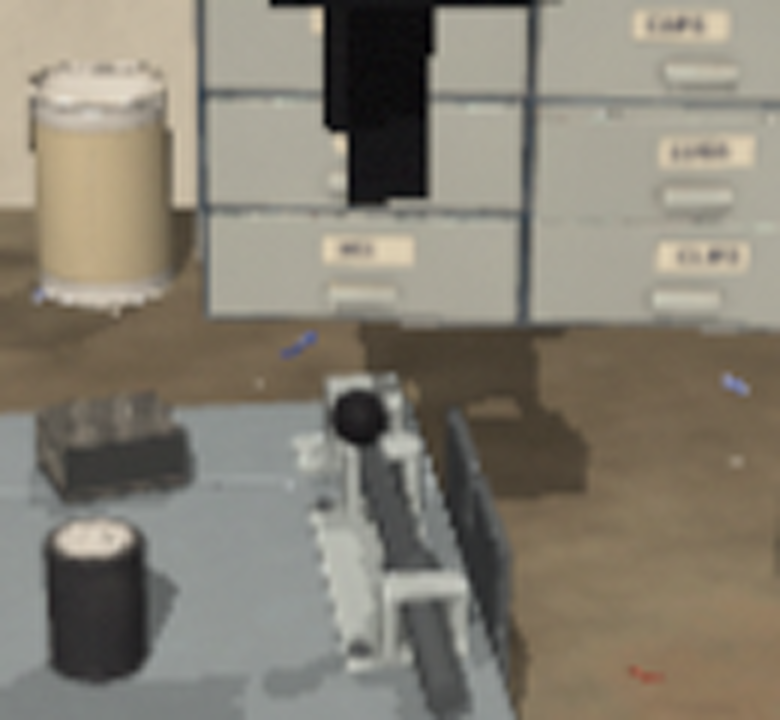

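Request:
send_rows:
  rows:
    - [-0.14,-0.26,0.3,0,0,0,-0.2]
    - [0,0,0.7,0,0,0,-0.2]
    - [0,0,0.7,0,0,0,-0.2]
    - [0,0,0.5,0,0,0,-0.2]
    - [0,0,0.27,0,0,0,-0.2]

```text
clock: 4.15
eef_pos: [588.1, -15.9, 121.2]
orientation: [3.141, -0.003, -3.044]
wrist_force: [-0.4, 0.3, -0.5]
finger_gap: 0.599
gripper_force: 0.0
```

Request:
send_rows:
  rows:
    - [0,0,0,0,0,0,0.2]
    - [0,0,0,0,0,0,0.3]
    - [0,0,0,0,0,0,0.4]
    - [0,0,0,0,0,0,0.45]
    - [0,0,0,0,0,0,0.5]

```text
clock: 4.57
eef_pos: [590.5, -17.3, 125.0]
orientation: [3.141, 0.002, -3.045]
wrist_force: [-0.1, 0.5, 0.1]
finger_gap: 0.313
gripper_force: 0.0
```

Request:
send_rows:
  rows:
    - [0,-0.08,0.05,0,0,0,0.5]
    - [0,0,0,0,0,0,0.6]
    - [0,0,0,0,0,0,0.7]
    - [0,0,0,0,0,0,0.8]
    - [0,0,0,0,0,0,0.9]

```text
clock: 4.98
eef_pos: [590.2, -21.5, 121.9]
orientation: [-3.141, 0.0, -3.046]
wrist_force: [-0.1, -3.9, 0.4]
finger_gap: 0.181
gripper_force: 29.9
```

Request:
send_rows:
  rows:
    - [0,0,0,0,0,0,1]
    - [0,0,0,0,0,0,1]
    - [0,0,0,0,0,0,1]
    - [0,0,0,0,0,0,1]
    - [0,0,0,0,0,0,1]

```text
clock: 5.4
eef_pos: [590.2, -21.3, 121.9]
orientation: [-3.141, 0.0, -3.046]
wrist_force: [0.1, -5.9, 1.0]
finger_gap: 0.18
gripper_force: 29.9
```

```bash
python3 - <<'E'
from h import *
c=cam("side"); t=cam("top")
save(c,"pics/s4.png",(235,150,325,240),6)
E
```

```text
(no output)
```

View pics/s4.png

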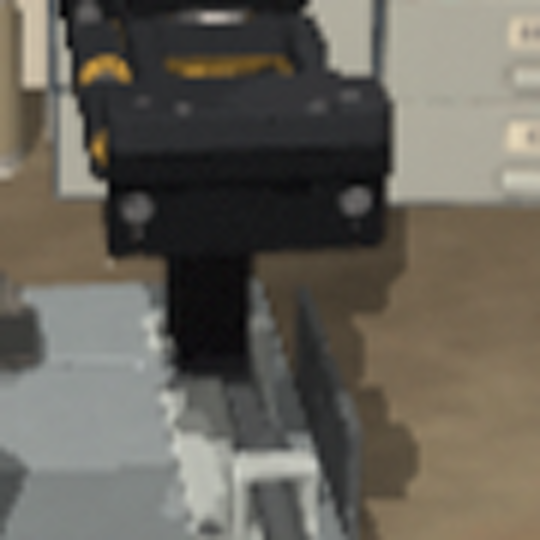

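Request:
send_rows:
  rows:
    - [0,-0.15,0,0,0,0,1]
    - [0,-0.25,0,0,0,0,1]
    - [0,-0.25,0,0,0,0,1]
    - [0,-0.25,0,0,0,0,1]
    - [0,-0.2,0,0,0,0,1]

```text
clock: 5.92
eef_pos: [594.6, -64.6, 121.8]
orientation: [3.14, 0.0, -3.045]
wrist_force: [-0.1, 4.4, 1.5]
finger_gap: 0.179
gripper_force: 29.9
```

Request:
send_rows:
  rows:
    - [0,0,0,0,0,0,1]
    - [0,0,0,0,0,0,1]
    - [0,0,0,0,0,0,1]
    - [0,0,0,0,0,0,1]
    - [0,0,0,0,0,0,1]

```text
clock: 6.33
eef_pos: [594.4, -63.9, 121.8]
orientation: [3.141, 0.0, -3.045]
wrist_force: [0.1, 4.5, 1.9]
finger_gap: 0.179
gripper_force: 30.0
```

Request:
send_rows:
  rows:
    - [0.3,-0.045,-0.055,0,0,0,1]
    - [0.3,-0.045,0.01,0,0,0,1]
    - [0.295,0,0.07,0,0,0,1]
    - [0.275,0,0.13,0,0,0,1]
    - [0.23,0,0.175,0,0,0,1]

```text
clock: 6.75
eef_pos: [539.0, -72.9, 109.0]
orientation: [3.141, 0.002, -3.045]
wrist_force: [3.7, 5.2, -2.2]
finger_gap: 0.177
gripper_force: 30.1
```

Request:
send_rows:
  rows:
    - [0,0,0,0,0,0,1]
    - [0,0,0,0,0,0,1]
    - [0,0,0,0,0,0,1]
    - [0,0,0,0,0,0,1]
    - [0,0,0,0,0,0,1]

```text
clock: 7.17
eef_pos: [539.1, -72.9, 108.8]
orientation: [3.141, -0.001, -3.045]
wrist_force: [-3.3, 5.3, 2.8]
finger_gap: 0.176
gripper_force: 30.0
```

Request:
send_rows:
  rows:
    - [0.05,0,0.05,0,0,0,1]
    - [0.05,0,0.05,0,0,0,1]
    - [0.025,0,0.025,0,0,0,1]
    - [0,0,0,0,0,0,1]
    - [0,0,0,0,0,0,1]

```text
clock: 7.58
eef_pos: [534.2, -73.6, 103.7]
orientation: [3.142, -0.001, -3.045]
wrist_force: [-2.0, 4.8, 0.7]
finger_gap: 0.178
gripper_force: 30.0
```

Request:
send_rows:
  rows:
    - [0.02,0,0.025,0,0,0,1]
    - [0.02,0,0.025,0,0,0,1]
    - [0,0,0,0,0,0,1]
    - [0,0,0,0,0,0,1]
    - [0,0,0,0,0,0,1]

```text
clock: 8.0
eef_pos: [532.4, -73.7, 101.7]
orientation: [3.141, -0.001, -3.045]
wrist_force: [-3.1, 5.7, 2.4]
finger_gap: 0.178
gripper_force: 29.9
```

Request:
send_rows:
  rows:
    - [0.025,0,0.035,0,0,0,1]
    - [0.025,0,0.035,0,0,0,1]
    - [0,0,0,0,0,0,1]
    - [0,0,0,0,0,0,1]
    - [0,0,0,0,0,0,1]

```text
clock: 8.42
eef_pos: [530.1, -74.0, 98.9]
orientation: [3.141, -0.002, -3.045]
wrist_force: [-5.8, 5.1, 3.5]
finger_gap: 0.183
gripper_force: 29.8
```

Request:
send_rows:
  rows:
    - [0.11,0,0.145,0,0,0,1]
    - [0.07,0,0.16,0,0,0,1]
    - [0,0,0,0,0,0,1]
    - [0,0,0,0,0,0,1]
    - [0,0,0,0,0,0,1]

```text
clock: 8.83
eef_pos: [523.3, -74.8, 86.8]
orientation: [3.142, -0.001, -3.045]
wrist_force: [-2.4, 4.4, 1.3]
finger_gap: 0.178
gripper_force: 29.6
```

Request:
send_rows:
  rows:
    - [0.05,0,0.17,0,0,0,1]
    - [0.03,0,0.16,0,0,0,1]
    - [0.01,0,0.09,0,0,0,1]
    - [0,0,0,0,0,0,1]
    - [0,0,0,0,0,0,1]

```text
clock: 9.25
eef_pos: [519.4, -75.2, 69.8]
orientation: [3.142, -0.001, -3.045]
wrist_force: [-3.3, 4.2, 0.9]
finger_gap: 0.174
gripper_force: 29.7
```

Request:
send_rows:
  rows:
    - [0,0,0.04,0,0,0,1]
    - [0,0,0.03,0,0,0,1]
    - [0,0,0,0,0,0,1]
    - [0,0,0,0,0,0,1]
    - [0,0,0,0,0,0,1]

```text
clock: 9.67
eef_pos: [519.3, -75.2, 67.1]
orientation: [3.141, -0.002, -3.045]
wrist_force: [-4.1, 4.4, 1.2]
finger_gap: 0.167
gripper_force: 29.7
```

Request:
send_rows:
  rows:
    - [0,0,0.025,0,0,0,1]
    - [0,0,0.02,0,0,0,1]
    - [0,0,0,0,0,0,1]
    - [0,0,0,0,0,0,1]
    - [0,0,0,0,0,0,1]

```text
clock: 10.08
eef_pos: [519.2, -75.2, 65.3]
orientation: [3.141, -0.002, -3.045]
wrist_force: [-5.2, 4.5, 1.7]
finger_gap: 0.17
gripper_force: 29.8
```

Request:
send_rows:
  rows:
    - [0.02,0,0.025,0,0,0,1]
    - [0,0,0.025,0,0,0,1]
    - [0,0,0,0,0,0,1]
    - [0,0,0,0,0,0,1]
    - [0,0,0,0,0,0,1]

```text
clock: 10.5
eef_pos: [519.1, -75.2, 63.6]
orientation: [3.142, -0.001, -3.045]
wrist_force: [-2.4, 4.2, 1.3]
finger_gap: 0.167
gripper_force: 30.1
```

```bash
python3 - <<'E'
from h import *
c=cam("side"); 
save(c,"pics/s5.png",(235,170,325,250),7)
E
```

```text
(no output)
```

View pics/s5.png

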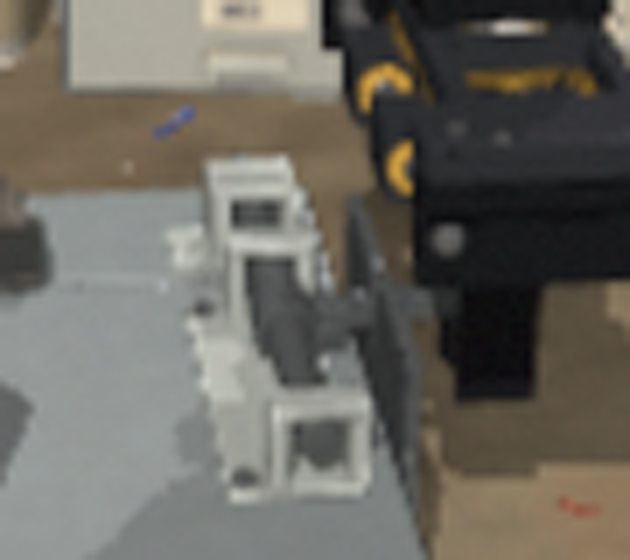

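Request:
send_rows:
  rows:
    - [0,0,0.03,0,0,0,1]
    - [0,0,0.03,0,0,0,1]
    - [0,0,0,0,0,0,1]
    - [0,0,0,0,0,0,1]
    - [0,0,0,0,0,0,1]

```text
clock: 10.97
eef_pos: [518.9, -75.2, 61.1]
orientation: [3.142, -0.001, -3.045]
wrist_force: [-2.8, 5.4, 0.8]
finger_gap: 0.174
gripper_force: 30.3
```

```bash
python3 - <<'E'
from h import *
c=cam("side")
g=lambda u,v:(235+u/7,170+v/7)
th=np.radians(5.4);ex=np.array([np.cos(th),np.sin(th),0]);ey=np.array([-np.sin(th),np.cos(th),0]);o=np.array([634.9,-67,0])
for x,z in((-56.5,85),(-84,85),(-100,85),(-114.5,85),(-114.5,95),(-84,101),(-84,81)):
    p=proj(c,o+ex*x+ey*(50.5-46.6)+[0,0,z]); print(x,z,((p-[235,170])*7).round())
print(telemetry.sense()["eef_pos"],[r["position"] for r in search_frame("side","knob")])
E
```

```text
-56.5 85 [279. 322.]
-84 85 [376. 318.]
-100 85 [432. 315.]
-114.5 85 [483. 313.]
-114.5 95 [484. 281.]
-84 101 [378. 266.]
-84 81 [376. 331.]
[518.93132661 -75.26617305  61.11362812] []
```

Request:
send_rows:
  rows:
    - [0,0,0.04,0,0,0,1]
    - [0,0,0.04,0,0,0,1]
    - [0,0,0,0,0,0,1]
    - [0,0,0,0,0,0,1]
    - [0,0,0,0,0,0,1]

```text
clock: 11.48
eef_pos: [518.9, -75.3, 57.9]
orientation: [3.142, -0.001, -3.045]
wrist_force: [-3.4, 4.8, 1.1]
finger_gap: 0.163
gripper_force: 30.8
```

```bash
python3 - <<'E'
from h import *
c=cam("side"); 
save(c,"pics/s6.png",(265,195,325,240),11)
E
```

```text
(no output)
```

View pics/s6.png

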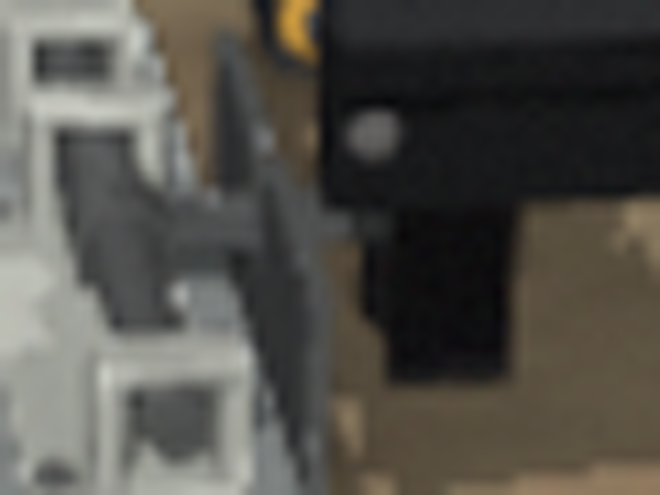

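Request:
send_rows:
  rows:
    - [0,0,0,0,0,0,0.7]
    - [0,0,0,0,0,0,0.5]
    - [0,0,0,0,0,0,0.3]
    - [0,0,0,0,0,0,0.1]
    - [0,0,0,0,0,0,0.1]

```text
clock: 11.95
eef_pos: [519.5, -76.3, 58.0]
orientation: [-3.14, 0.001, -3.046]
wrist_force: [0.5, -0.7, -0.0]
finger_gap: 0.383
gripper_force: 0.0
```

Request:
send_rows:
  rows:
    - [0,0,0,0,0,0,0.1]
    - [0,0,-0.2,0,0,0,0.1]
    - [0,0,-0.5,0,0,0,0.1]
    - [0,0,-0.5,0,0,0,0.1]
    - [0.2,0,-0.5,0,0,0,0.1]

```text
clock: 12.37
eef_pos: [511.8, -76.4, 127.0]
orientation: [-3.14, 0.001, -3.045]
wrist_force: [-0.1, 0.9, 0.3]
finger_gap: 0.446
gripper_force: 0.0
```

Request:
send_rows:
  rows:
    - [0.4,0,-0.3,0,0,0,0.1]
    - [0.5,0,0,0,0,0,0.1]
    - [0.5,0,0,0,0,0,0.1]
    - [0.3,0,0,0,0,0,0.1]
    - [0,0,0,0,0,0,0.1]

```text
clock: 12.78
eef_pos: [441.5, -83.3, 138.1]
orientation: [3.14, 0.0, -3.047]
wrist_force: [0.2, -0.8, -0.4]
finger_gap: 0.453
gripper_force: 0.0
```

```bash
python3 - <<'E'
from h import *
c=cam("side");t=cam("top")
print([(k,[(r["position"],r["confidence"]) for r in search_frame(k,"knob")]) for k in("side","top")])
th=np.radians(5.4);ex=np.array([np.cos(th),np.sin(th),0]);ey=np.array([-np.sin(th),np.cos(th),0]);o=np.array([634.9,-67,0])
for a in(1.3,1.4,1.5,1.57):
    X=o+ex*(-56.5-58*np.sin(a))+ey*4.5+[0,0,85+58*np.cos(a)]; print(a,proj(c,X).round(1),((proj(c,X)-[265,195])*11).round(),proj(t,X).round(1))
A=cv2.resize(c[0][195:240,265:325,::-1],None,fx=11,fy=11,interpolation=2);cv2.imwrite("pics/s7.png",A)
E
```

```text
[('side', [([279.2, 214.4], 0.71), ([287.6, 217.4], 0.59)]), ('top', [([310.4, 234.2], 0.63)])]
1.3 [303.3 207.8] [421. 141.] [313.1 250.1]
1.4 [303.8 210.4] [427. 169.] [313.  250.7]
1.5 [304.1 213. ] [430. 198.] [312.9 251. ]
1.57 [304.  214.8] [429. 218.] [312.7 251.1]
```

View pics/s7.png

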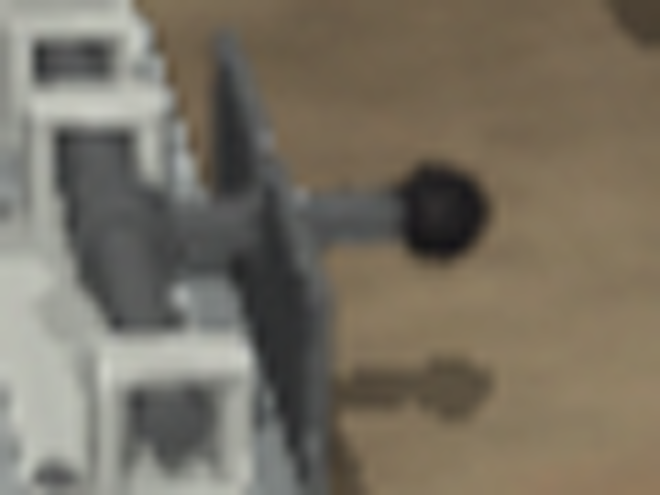

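Request:
send_rows:
  rows:
    - [-0.3,0,0,0,0,0,1]
    - [-0.5,0,0,0,0,0,1]
    - [-0.5,0,0,0,0,0,1]
    - [-0.4,0,0,0,0,0,1]
    - [-0.2,0,0.1,0,0,0,1]

```text
clock: 13.4
eef_pos: [521.7, -74.9, 133.8]
orientation: [-3.14, 0.001, -3.044]
wrist_force: [0.3, 0.6, -0.2]
finger_gap: 0.158
gripper_force: 0.0
```

Request:
send_rows:
  rows:
    - [0,0,0.2,0,0,0,1]
    - [0,0,0.2,0,0,0,1]
    - [0,0,0.2,0,0,0,1]
    - [0,0,0,0,0,0,1]
    - [0,0,0,0,0,0,1]

```text
clock: 13.82
eef_pos: [517.7, -75.5, 108.9]
orientation: [3.141, -0.001, -3.046]
wrist_force: [0.1, -0.2, 0.8]
finger_gap: 0.006
gripper_force: 0.0
```

Request:
send_rows:
  rows:
    - [0,0,0.1,0,0,0,1]
    - [0,0,0.08,0,0,0,1]
    - [0,0,0.08,0,0,0,1]
    - [0,0,0.04,0,0,0,1]
    - [0,0,0,0,0,0,1]

```text
clock: 14.23
eef_pos: [518.6, -75.3, 97.2]
orientation: [3.142, -0.0, -3.045]
wrist_force: [0.2, -0.1, 0.5]
finger_gap: 0.01
gripper_force: 0.0
```

Request:
send_rows:
  rows:
    - [0,0,0.025,0,0,0,1]
    - [0,0,0,0,0,0,1]
    - [0,0,0.025,0,0,0,1]
    - [0,0,0,0,0,0,1]
    - [0,0,0,0,0,0,1]

```text
clock: 14.65
eef_pos: [518.9, -75.4, 95.6]
orientation: [-3.142, 0.0, -3.045]
wrist_force: [-0.3, -0.6, -0.5]
finger_gap: 0.005
gripper_force: 0.0
```

Request:
send_rows:
  rows:
    - [0,0,0.025,0,0,0,1]
    - [0,0,0,0,0,0,1]
    - [0,0,0.02,0,0,0,1]
    - [0,0,0,0,0,0,1]
    - [0,0,0,0,0,0,1]

```text
clock: 15.07
eef_pos: [518.8, -75.4, 93.8]
orientation: [3.142, -0.0, -3.045]
wrist_force: [-1.0, -0.8, 3.0]
finger_gap: 0.007
gripper_force: 1.5
```

Request:
send_rows:
  rows:
    - [0,0,-0.2,0,0,0,1]
    - [0,0,-0.5,0,0,0,1]
    - [0,0,-0.8,0,0,0,1]
    - [0,0,-0.8,0,0,0,1]
    - [0,0,-0.3,0,0,0,1]

```text
clock: 15.48
eef_pos: [520.6, -75.9, 202.4]
orientation: [-3.141, 0.005, -3.046]
wrist_force: [1.1, -0.2, 1.3]
finger_gap: 0.005
gripper_force: 0.0
```

Request:
send_rows:
  rows:
    - [0,0,0,0,0,0,1]
    - [0,0,0,0,0,0,1]
    - [0,0,0,0,0,0,1]
    - [0,0,0,0,0,0,1]
    - [0,0,0,0,0,0,1]

```text
clock: 15.9
eef_pos: [518.2, -75.3, 196.7]
orientation: [-3.141, -0.002, -3.045]
wrist_force: [0.0, -0.3, -0.2]
finger_gap: 0.004
gripper_force: 0.0
```

```bash
python3 - <<'E'
from h import *
c=cam("side"); A=cv2.resize(c[0][195:240,265:325,::-1],None,fx=11,fy=11,interpolation=2)
B=cv2.imread("pics/s7.png"); d=lambda I:np.argwhere(I[120:300,350:520].max(2)<50).mean(0)+[120,350]
print(d(A),d(B)); print(order.sign_off())
E
```

```text
[220.74807106 439.76762964] [213.08974359 440.12616128]
the job is handed in; nothing more can be done
None
```

The bolt is across by about 46 mm and its handle rests level in the notch, let go with the arm clear; I handed the job in at about 16 s. No verdict came back, but a light 3 N press on the knob met it at the height for fully home.

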